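# Hook the small steel shelf onto the slotted bench upright

## Task

Pick up the small steel shelf, hook its two tabs into the two slots of the upright on the lab bench and push it down until it is fully home and the spring bolt has snapped out above it, then let go. Feel for the slots and push gently, never ramming it (a push of about 20 N is plenty); do not disturb the beaker, the circuit board or the cell.

Things in the scene. Friction and masses are not known exactly. Their poses are not given: they have to be found in the camera images.
- shelf: Loose bare-steel shelf, 0.2-0.4 kg, standing on its board. Origin: underside, mid-width, on the back face of the back plate. z up, +x out along the board, tabs to -x. Back plate x 0-5 mm, 50 wide, 86 high. Board x 5-100, 70 wide, 5 thick. Hung, its axes match the upright's.
- shelf_grip (a point): Good grip point on the shelf's upright web, at shelf x 50, y 0, z 43 mm. The web is 12 mm thick in y (pinch it across, from above), x 5 to 85, z 5 to 55, on the centre line. Axes as the shelf's.
- tab_top (a point): Root of the upper tab on the back face, shelf z 57 mm. Two hooked tabs on the centre line, 6 thick in y, stick out 10.5 mm to -x. Each: a neck 10 high (z 14-24 and 52-62), at its end a leg (x -10.5 to -5.5) hanging 9 mm below the neck (to z 5 and 43).
- upright: Slotted upright, grey channel 68 mm wide, 145 high, hollow, on a foot plate fixed to the bench. Origin: on the bench, mid-width, in the plane of the slotted face. z up, +x straight out of that face (which looks away from the robot). In the face: aluminium strip 4 mm thick, 60 wide, up to z 149-173, with two slots.
- slots_nominal (a point): Nominal midpoint between the two slots, upright z 99.5 mm. Each slot is 10 wide, 23 high, on the centre line, nominally z 69-92 and 107-130. But the strip's height was never measured: slots and bolt together sit up to 12 mm higher or lower than all nominal figures, and no reading shows it. Find it by touch or by eye.
- home_nominal (a point): Where the hung shelf's origin nominally ends: upright x 0, y 0, z 55 mm, plus the unknown strip offset (necks rest on the slots' lower ends). The tabs go straight in along -x with the shelf's origin 9 to 13 mm above home (nominally z 64-68). Out of line with the slots they stop on the strip, back plate about 10 mm off it.
- bolt (a joint): Spring bolt, dark block 12 wide, 10 high, sticks 6 mm out of the strip, nominally z 142.5-152.5 mm. Value: m pushed in, 0 = out. The back plate pushes it in as the tabs enter (1.6 N rising to 4 N, about 0.006); it snaps out to 0 over the plate's top edge once the shelf is fully home. Best feel for the slots from below: a tab caught on the bolt tips the shelf in the grip.
- beaker: Clear plastic beaker, 68 mm across, 90 high, origin under its centre. Leave it alone.
- board: Green circuit base board 140 x 220 x 8 mm with rows of small steel posts up to z 28, lying flat, origin under its centre. Leave it alone.
- cell: Grey cylindrical cell standing on end, 34 mm across, 60 high, origin under its centre. Leave it alone.
Mind the look-alikes: they are no part of the job. What is shaped like the shelf but orange or red is not meant.

How it is judged:
On the way, in this order (a step that is already met when the one before it is completed fails the run):
1. the shelf is lifted off the bench (height (world z) of shelf above 0.03 m), for 0.2 s.
2. the tabs are in the slots: back plate within 3 mm of the face, bolt pushed in more than 3.5 mm (x of shelf in the frame of upright between -0.003 and 0.003 m and value of joint bolt above 0.0035 m), for 0.05 s.
At the end, for the whole second after the job is handed in: The shelf hangs on the upright, released and at rest: back face within 3 mm of the slotted face, within 5 mm of its centre line, 41 to 69.5 mm above the bench, tilted less than 0.12 rad, and fully home so that the bolt is out again (less than 1.5 mm in) above the back plate (x of shelf in the frame of upright between -0.003 and 0.003 m and y of shelf in the frame of upright between -0.005 and 0.005 m and z of shelf in the frame of upright between 0.041 and 0.0695 m and value of joint bolt below 0.0015 m and angle between shelf's own z axis and vertical below 0.12 rad and linear speed of shelf below 0.02 m/s); the robot touches nothing.
It fails at once if the contact forces between shelf and upright add up to more than 60 N (contact force between shelf and upright above 60 N).
It fails at once if the robot hits the upright with more than 40 N (contact force between any of the arm, the fingers and upright above 40 N).
It fails at once if the beaker, the board or the cell is moved by more than 20 mm (distance of any of beaker, board, cell from where it was at the start of the episode above 0.02 m).
It also fails if it takes over 64 s, if anything falls off the work surface, if the arm or the gripper's body presses on something with over 40 N, if the wrist force passes 120 N, or if a joint passes its speed limit or range.

## Robot

A 6-joint arm with a two-finger parallel gripper is mounted at the origin on the work surface. World frame = base frame: x ahead of the robot, y to its left, z up, the work surface at z = 0. Lengths are in m, angles in rad, forces in N, time in s.
With the tool pointing down it reaches from about 0.35 to 0.875 m from the base axis. Payload 4.2 kg.
Tool frame: the origin (TCP) lies midway between the tips of the shut fingers; the grasp point (between the pads) lies 19 mm behind it (robot.grip_depth is the distance from the TCP to the grasp point, in m); z points along the fingers, y is the line along which they close (so a half turn about z gives the same grasp; the last joint's range is limited). The gripper opens to 85 mm and grips with 20 to 120 N. Pads are 22 mm wide; open, the fingers measure 114 mm over their backs; the gripper's body (76 mm by 85 mm) begins 54 mm behind the grasp point. The pads swing forward as they close: fully open they stand 13 mm farther back than shut.
Start: joints at [-0.866, 0.385, 0.008, 0, -1.194, -0.259], TCP at [0.269, -0.564, 0.231] pointing down, gripper open.
Joint ranges: [-3.14, 3.14], [-1.21, 2.06], [-1.07, 1.41], [-3.16, 2.05], [-2.99, -0.16], [-3.1, 3.1]. Speed limits (rad/s): [2.79, 2.79, 3.14, 3.14, 3.14, 3.14].

## Interface

Orientations are given as a unit quaternion [x, y, z, w].
In Python, from workcell import robot, optics gives the robot as it stands.
- The arm moves only by the tool apply_moves, never from a script. Its argument "targets" is a list of rows, each an object with "dp": the shift along the tool's x, y, z in mm, a list of three; "spin": the turn about the tool's z in degrees; "hand": the closure, from 0 (fully open) to 1 (shut). A call has 1 to 10 rows; each row is the pose to reach, as a shift and turn from the pose commanded when the call began, along the tool's axes at that moment; what a row does not reach only later rows make up. A row lasts 1/8 s, in which the tool goes at most 62.5 mm and 10.7 degrees, less where a joint would pass 70% of its speed; a pose out of reach is approached as far as the arm can. A call with a gripper value outside its range is refused whole. The fingers move at their own pace and stop on an object; the grip force is fixed at half the most. Time passes only in rows, so rows that repeat a pose let the fingers close. It gives the time, the measured TCP pose, the force, the opening and the grip force at its end, in the units of the state.
- robot.observe(): the state, without advancing time (a new reading comes with each control period).
- optics.grab_frame(name): name is "side" or "top" or "wrist"; returns a dict with "img" (400x640x3 uint8, red, green, blue), "fov_y" (degrees; the focal length in pixels is half the picture's height over the tangent of half this angle, whatever the lens; pixels are square), "cx", "cy" (the principal point, pixels), "rvec" (rotation vector, rad) and "tvec" (3), from world to camera coordinates, as OpenCV has them. Camera axes: x right, y down, z forward; pixel columns grow to the right and rows downward; lengths in m; the calibration is good to about 2 mm. The wrist camera is an equidistant fisheye: a pixel r from the principal point sees the ray r / f radians off the axis. A picture is of the moment at which its call begins. There is no depth.
- robot.job_done(): hands the job in; it is judged then, once.
The state is a dict: "clock": time; "joint_pos": joint angles; "joint_velocities": joint speeds; "joint_efforts": joint torques, N m; "eef_pos": TCP position; "ee_rot": TCP orientation; "ft_force": force on the tool from outside, world axes, zero at the start; "torque": the same for the moment, N m; "width": opening from 0.0 (shut) to 1.0 (fully open); "finger_force": force on a finger pad.
Only numpy, scipy, OpenCV 4.12 (cv2) and the standard library are available. Lean on these libraries where they do the work, as an engineer would, in place of code of your own. Each camera call takes 0.05 s, during which the arm holds its last target. There are 200 camera calls.

## Working session

There is one attempt and no reset: what is moved stays moved. The work goes in short steps, Python scripts to look and compute and a tool call to move; the robot and the scene stay as the last step left them, time stands still between calls to the robot, and variables do not carry over. Pictures are saved under pics/ and viewed, at most 10 in all, crops included, and the job is handed in when it is done.

Besides the shell and the picture viewer there is one more tool, called after "Request:" as a command line: name --argument value ..., lists and objects as JSON in quotes. apply_moves: Moves the arm, as the interface text tells. Its arguments: {"type":"object","properties":{"targets":{"type":"array","items":{"type":"object","properties":{"dp":{"type":"array","items":{"type":"number"}},"spin":{"type":"number"},"hand":{"type":"number"}}}}},"required":["targets"]}

```bash
mkdir -p pics; cat > h.py <<'E'
import numpy as np, cv2
from workcell import robot, optics
from scipy.spatial.transform import Rotation as R
def grab(n):
    f=optics.grab_frame(n); return f
def save(f,p): cv2.imwrite(p,cv2.cvtColor(f['img'],cv2.COLOR_RGB2BGR))
def ray(f,u,v):
    F=200/np.tan(np.radians(f['fov_y'])/2) if f['img'].shape[0]==400 else None
    x=(u-f['cx'])/F; y=(v-f['cy'])/F
    if f.get('fish'):
        r=np.hypot(x,y); s=np.sin(r)/r if r>1e-9 else 1; d=np.array([x*s,y*s,np.cos(r)])
    else: d=np.array([x,y,1.])
    M=cv2.Rodrigues(np.array(f['rvec'],float))[0]; t=np.array(f['tvec'],float).ravel()
    return -M.T@t, M.T@(d/np.linalg.norm(d))
def onz(f,u,v,z):
    o,d=ray(f,u,v); return o+d*(z-o[2])/d[2]
def tri(a,b):
    (o1,d1),(o2,d2)=a,b
    A=np.stack([d1,-d2],1); s=np.linalg.lstsq(A,o2-o1,rcond=None)[0]
    p,q=o1+s[0]*d1,o2+s[1]*d2
    return (p+q)/2,np.linalg.norm(p-q)
E
python3 - <<'E'
from h import *
s=robot.observe(); print({k:np.round(v,3) for k,v in s.items()})
for n in('top','side','wrist'):
    f=grab(n); save(f,f'pics/{n}0.png'); print(n,f['fov_y'],f['cx'],f['cy'],onz.__name__,-cv2.Rodrigues(np.array(f['rvec']))[0].T@np.array(f['tvec']).ravel())
E
```

```text
{'clock': np.float64(0.0), 'joint_pos': array([-8.660e-01,  3.860e-01,  7.000e-03, -1.000e-03, -1.194e+00,
       -2.590e-01]), 'joint_velocities': array([-0.001,  0.   , -0.001, -0.001, -0.   , -0.   ]), 'joint_efforts': array([-0.0000e+00, -3.9229e+01,  1.8840e+01,  4.1860e+00, -5.0000e-03,
        0.0000e+00]), 'eef_pos': array([ 0.269, -0.563,  0.23 ]), 'ee_rot': array([-0.221,  0.975,  0.001, -0.   ]), 'ft_force': array([ 1.716,  0.506, -0.763]), 'torque': array([-0.01 ,  0.009, -0.003]), 'finger_force': np.float64(0.0), 'width': np.float64(0.997)}
top 47.62016333327802 327.8109909092947 190.46706772556425 onz [0.37897136 0.05361463 1.29376784]
side 49.982469670766854 319.07562806792146 194.16541024746448 onz [0.05164299 0.64642862 0.73429789]
wrist 65.70646984690485 323.86247022526993 199.67569848543442 onz [ 0.20648056 -0.59478372  0.37368347]
```

View pics/top0.png

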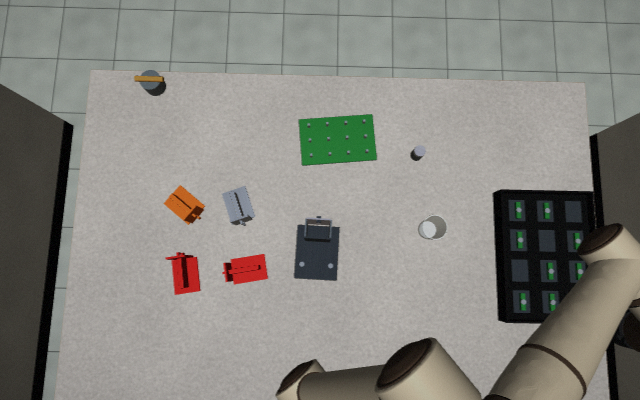

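View pics/side0.png

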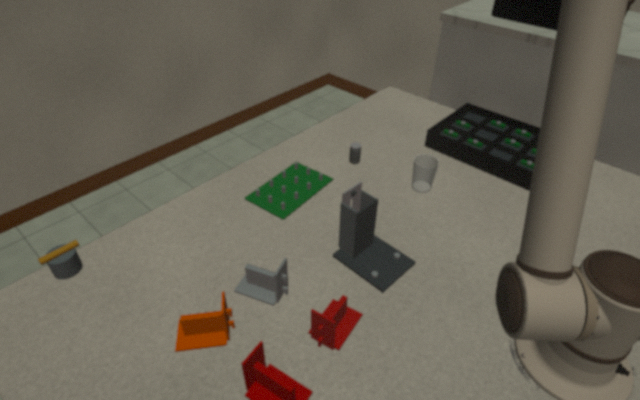

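Candidates for the shelf (top view): grey (239,205), orange (184,204), red (186,273), red (246,269). The description asks for bare steel, so it is the grey one. The upright is at (318,230), the beaker at (432,227), the cell at (418,152), the board at (338,139). Next, a close crop to check.

```bash
python3 - <<'E'
from h import *
t=cv2.imread('pics/top0.png'); s=cv2.imread('pics/side0.png')
a=cv2.resize(t[180:230,215:265],(400,400),interpolation=cv2.INTER_CUBIC)
b=cv2.resize(t[210:260,290:340],(400,400),interpolation=cv2.INTER_CUBIC)
c=cv2.resize(s[255:305,230:310],(400,250),interpolation=cv2.INTER_CUBIC)
cv2.imwrite('pics/crop1.png',np.hstack([a,b]))
d=cv2.resize(s[175:275,325:425],(300,300),interpolation=cv2.INTER_CUBIC)
cv2.imwrite('pics/crop2.png',np.hstack([c,d[:250]]))
E
```

```text
(no output)
```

View pics/crop1.png

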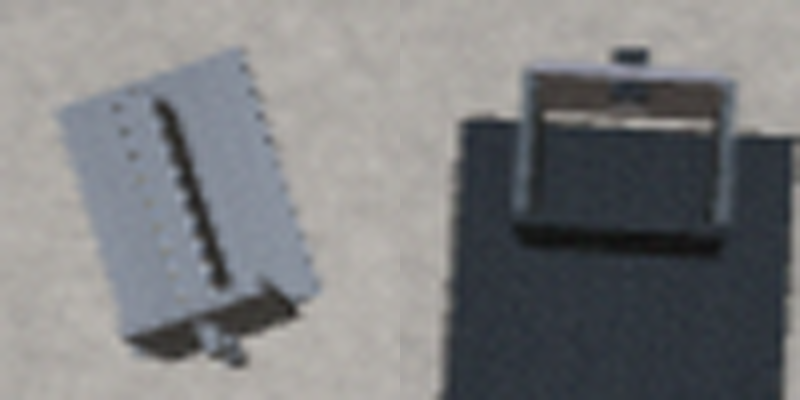

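The crop shows a grey steel shelf (left) with a web and a back plate at its lower edge, tabs pointing to about (232,350) in the crop. On the right is the upright, with its bolt out of the far face at crop (630,55).

```bash
python3 - <<'E'
from h import *
f=grab('top')
P=[onz(f,215+u/8,180+v/8,.005) for u,v in[(60,110),(243,48),(320,288),(125,335)]]
for p in P: print(p.round(4))
P=np.array(P); print('board dir deg',np.degrees(np.arctan2(*((P[0]+P[1]-P[2]-P[3])[[1,0]]))), 'far edge yaw',np.degrees(np.arctan2(*(P[0]-P[1])[[1,0]])),np.linalg.norm(P[0]-P[1]))
# upright: strip top corners z~.161, 
for u,v in[(525,70),(735,80),(632,70)]: print('strip',onz(f,290+u/8,210+v/8,.161).round(4))
for u,v in[(462,122),(800,135)]: print('foot',onz(f,290+u/8,210+v/8,.01).round(4))
s=robot.observe(); Rm=R.from_quat(s['ee_rot']).as_matrix(); print(Rm.round(3))
for tgt in [(0.40,0.27,0.33)]: print('dp',(Rm.T@(np.array(tgt)-s['eef_pos'])*1000).round(0))
E
```

```text
[0.578 0.332 0.005]
[0.602  0.2678 0.005 ]
[0.516  0.2363 0.005 ]
[0.4978 0.3045 0.005 ]
board dir deg 19.528751002232596 far edge yaw 110.47917777703141 0.06853917412297948
strip [ 0.4977 -0.038   0.161 ]
strip [ 0.4959 -0.1041  0.161 ]
strip [ 0.4984 -0.0716  0.161 ]
foot [ 0.4945 -0.0279  0.01  ]
foot [ 0.4923 -0.1482  0.01  ]
[[-0.902 -0.431 -0.001]
 [-0.431  0.902  0.001]
 [ 0.     0.001 -1.   ]]
dp [-477.  696.  -98.]
```

Request:
apply_moves --targets '[{"dp": [-40, 35, -50], "spin": 0, "hand": 0}, {"dp": [-80, 70, -100], "spin": 0, "hand": 0}, {"dp": [-596, 527, -120], "spin": 0, "hand": 0}, {"dp": [-596, 527, -120], "spin": 0, "hand": 0}, {"dp": [-596, 527, -120], "spin": 0, "hand": 0}, {"dp": [-596, 527, -120], "spin": 0, "hand": 0}, {"dp": [-596, 527, -120], "spin": 0, "hand": 0}, {"dp": [-596, 527, -120], "spin": 0, "hand": 0}, {"dp": [-596, 527, -120], "spin": 0, "hand": 0}, {"dp": [-596, 527, -120], "spin": 0, "hand": 0}]'

```text
clock: 1.45
eef_pos: [0.5003, -0.0183, 0.3416]
ee_rot: [-0.221, 0.975, 0.0, 0.0]
ft_force: [0.8, -0.6, -0.5]
width: 1.002
finger_force: 0.0
```

Request:
apply_moves --targets '[{"dp": [-153, 135, -8], "spin": 0, "hand": 0}, {"dp": [-153, 135, -8], "spin": 0, "hand": 0}, {"dp": [-153, 135, -8], "spin": 0, "hand": 0}, {"dp": [-153, 135, -8], "spin": 0, "hand": 0}, {"dp": [-153, 135, -8], "spin": 0, "hand": 0}, {"dp": [-153, 135, -8], "spin": 0, "hand": 0}]'

```text
clock: 2.2
eef_pos: [0.5795, 0.1661, 0.3496]
ee_rot: [-0.221, 0.975, -0.0, -0.0]
ft_force: [0.7, -1.0, 0.1]
width: 1.001
finger_force: 0.0
```

```bash
python3 - <<'E'
from h import *
import pickle
f=grab('wrist'); save(f,'pics/w1.png'); pickle.dump(f,open('w1.pkl','wb')); print(robot.observe()['eef_pos'])
E
```

```text
[0.57949684 0.16597417 0.34987892]
```

View pics/w1.png

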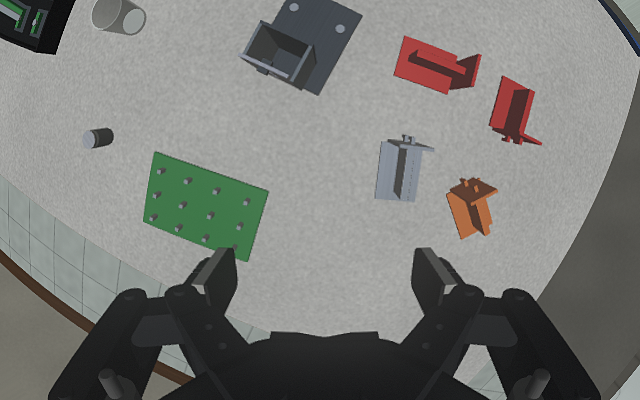

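The wrist view shows the grey shelf at (400,170) with its tabs at (407,139), the upright at (280,50), and the red and orange look-alikes to the right. I'll take a second wrist view closer to the upright.

Request:
apply_moves --targets '[{"dp": [60, 0, 30], "spin": 0, "hand": 0}, {"dp": [120, 0, 50], "spin": 0, "hand": 0}, {"dp": [120, 0, 50], "spin": 0, "hand": 0}, {"dp": [120, 0, 50], "spin": 0, "hand": 0}]'

```text
clock: 2.75
eef_pos: [0.4718, 0.1148, 0.3009]
ee_rot: [-0.221, 0.975, 0.0, 0.002]
ft_force: [0.4, 0.4, 0.6]
width: 1.0
finger_force: 0.0
```

```bash
python3 - <<'E'
from h import *
import pickle
f=grab('wrist'); save(f,'pics/w2.png'); pickle.dump(f,open('w2.pkl','wb')); print(robot.observe()['eef_pos'])
im=cv2.imread('pics/w2.png'); cv2.imwrite('pics/w2c.png',cv2.resize(im[60:260,200:460],(780,600),interpolation=cv2.INTER_CUBIC))
E
```

```text
[0.4726599  0.11549449 0.30098853]
```

View pics/w2c.png

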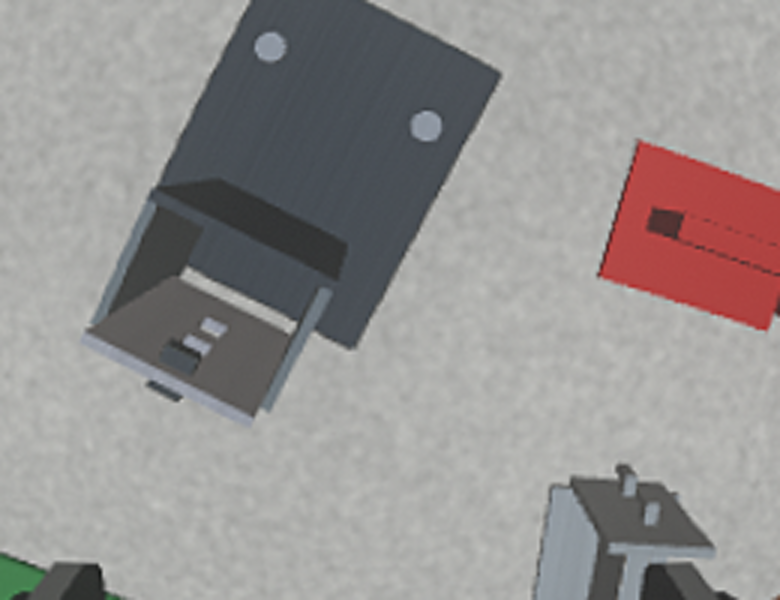

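This crop of view 2 (3x, offset 200,60) shows the strip top edge (outer corners 82,340 and 250,422) and both slots lit from behind (214,327 and 198,345). Also visible are the bolt (165,390), the shelf back-plate top edge (608,548 to 714,550) and the tabs (627,480; 652,512). I'll crop view 1 in the same way.

```bash
python3 - <<'E'
import cv2,numpy as np
im=cv2.imread('pics/w1.png'); a=cv2.resize(im[10:110,230:330],(400,400),interpolation=cv2.INTER_CUBIC)
b=cv2.resize(im[120:220,360:460],(400,400),interpolation=cv2.INTER_CUBIC)
cv2.imwrite('pics/w1c.png',np.hstack([a,b]))
E
```

```text
(no output)
```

View pics/w1c.png

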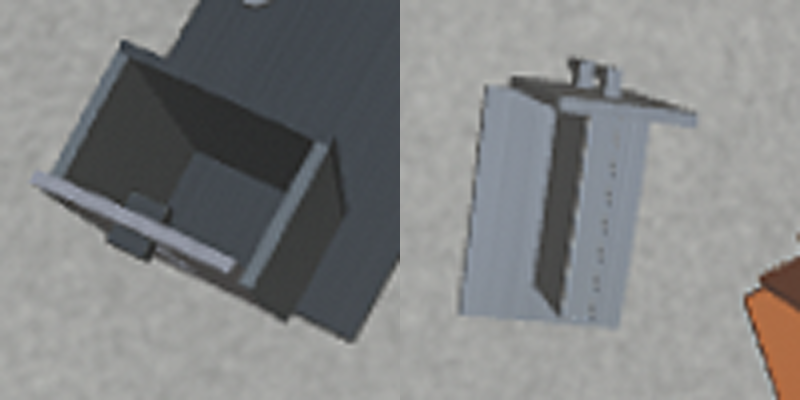

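```bash
cat > m.py <<'E'
from h import *
import pickle
w1=pickle.load(open('w1.pkl','rb'));w2=pickle.load(open('w2.pkl','rb')); w1['fish']=w2['fish']=1
def A(U,V): return w1,(U+.5)/4-.5+230,(V+.5)/4-.5+10
def B(U,V): return w1,(U-400+.5)/4-.5+360,(V+.5)/4-.5+120
def C(U,V): return w2,(U+.5)/3-.5+200,(V+.5)/3-.5+60
E
python3 - <<'E'
from m import *
T=lambda n,a,c:(lambda r:(print(n,r[0].round(4),'gap',r[1].round(4)),r[0])[1])(tri(ray(*a),ray(*c)))
sl=T('stripL',A(33,182),C(82,340)); sr=T('stripR',A(230,272),C(250,422))
T('chan backL',A(123,42),C(155,190)); T('chan sideR top',A(326,143),C(330,288)); T('foot corner',A(352,342),C(354,349))
T('bolt out L',A(107,245),C(147,382)) 
pl=T('plateL',B(560,105),C(608,550)); pr=T('plateR',B(696,123),C(714,552)); T('board nearL',B(487,85),C(553,487)); T('tab top end',B(575,62),C(622,468))
print('sl-sr',np.linalg.norm(sl-sr),'yaw',np.degrees(np.arctan2(*(sl-sr)[[1,0]]))-90)
print('plate',np.linalg.norm(pl-pr))
for q in[(460,315),(618,328),(487,85)]: print('board',onz(*B(*q),.005).round(4))
# strip plane inner face
yv=(sl-sr)*[1,1,0]; yv/=np.linalg.norm(yv); xv=np.array([yv[1],-yv[0],0]); mid=(sl+sr)/2
for U,V in[(203,317),(226,323),(227,332),(202,333),(186,336),(212,345),(208,355),(183,348),(183,269),(298,328)]:
    o,d=ray(*C(U,V)); p0=mid-xv*.004; s=((p0-o)@xv)/(d@xv); p=o+s*d; print('slot',(U,V),'y',((p-mid)@yv).round(4),'z',p[2].round(4))
# top view check
f=grab('top')
for u,v in[(125,70),(335,80),(232,70)]: print('top strip',onz(f,290+(u+.5)/8-.5,210+(v+.5)/8-.5,mid[2]).round(4))
E
```

```text
stripL [0.496  0.0249 0.1679] gap 0.0
stripR [0.4981 0.0841 0.1658] gap 0.0003
chan backL [0.4468 0.0234 0.1451] gap 0.0009
chan sideR top [0.4522 0.0893 0.1451] gap 0.0002
foot corner [0.4944 0.1146 0.0071] gap 0.0006
bolt out L [0.5038 0.0478 0.1548] gap 0.0004
plateL [0.5101 0.2441 0.0883] gap 0.0003
plateR [0.4926 0.2928 0.0825] gap 0.0003
board nearL [0.515  0.2359 0.0072] gap 0.0004
tab top end [0.4905 0.2633 0.0085] gap 0.0002
sl-sr 0.05919198880158533 yaw -182.00637375824806
plate 0.052049076891390406
board [0.6042 0.2702 0.005 ]
board [0.5797 0.3346 0.005 ]
board [0.5151 0.2361 0.005 ]
slot (203, 317) y 0.008 z 0.0505
slot (226, 323) y -0.0017 z 0.0411
slot (227, 332) y -0.0046 z 0.0555
slot (202, 333) y 0.0033 z 0.0764
slot (186, 336) y 0.0072 z 0.092
slot (212, 345) y -0.0032 z 0.0865
slot (208, 355) y -0.0045 z 0.1026
slot (183, 348) y 0.0047 z 0.1095
slot (183, 269) y 0.0346 z -0.0249
slot (298, 328) y -0.0321 z -0.0214
top strip [0.4956 0.0884 0.1669]
top strip [0.4938 0.0229 0.1669]
top strip [0.4962 0.0551 0.1669]
```

Request:
apply_moves --targets '[{"dp": [-50, 45, 30], "spin": 5, "hand": 0}, {"dp": [-100, 90, 80], "spin": 5, "hand": 0}, {"dp": [-138, 121, 120], "spin": 5, "hand": 0}, {"dp": [-138, 121, 171], "spin": 5, "hand": 0}, {"dp": [-138, 121, 171], "spin": 5, "hand": 0}, {"dp": [-138, 121, 171], "spin": 5, "hand": 0}]'

```text
clock: 3.6
eef_pos: [0.5449, 0.2846, 0.1282]
ee_rot: [-0.178, 0.984, -0.0, -0.0]
ft_force: [0.4, -0.0, -0.8]
width: 1.001
finger_force: 0.0
```

```bash
python3 - <<'E'
from m import *
s=robot.observe(); Rm=R.from_quat(s['ee_rot']).as_matrix(); print('yaw x',np.degrees(np.arctan2(Rm[1,0],Rm[0,0])),s['eef_pos'])
print('to grip dp',(Rm.T@(np.array([.5448,.2847,.024])-s['eef_pos'])*1000).round(1))
sl=np.array([.496,.0249,.1668]);sr=np.array([.4981,.0841,.1668]);yv=(sr-sl);yv/=np.linalg.norm(yv); xv=np.array([yv[1],-yv[0],0]); mid=(sl+sr)/2
for off in(.004,):
  for U,V in[(203,317),(226,323),(227,332),(202,333),(186,336),(212,345),(208,355),(183,348),(183,269),(298,328),(82+5,330),(262,412)]:
    o,d=ray(*C(U,V)); p0=mid-xv*off; q=((p0-o)@xv)/(d@xv); p=o+q*d; print('slot',(U,V),'y',((p-mid)@yv).round(4),'z',p[2].round(4))
E
```

```text
yaw x -159.44399156616024 [0.54489719 0.28463856 0.12817442]
to grip dp [  0.    0.2 104.2]
slot (203, 317) y -0.0051 z 0.084
slot (226, 323) y 0.0037 z 0.0754
slot (227, 332) y 0.0064 z 0.0886
slot (202, 333) y -0.0008 z 0.1078
slot (186, 336) y -0.0044 z 0.122
slot (212, 345) y 0.0051 z 0.1169
slot (208, 355) y 0.0063 z 0.1316
slot (183, 348) y -0.0021 z 0.138
slot (183, 269) y -0.0295 z 0.0151
slot (298, 328) y 0.0316 z 0.0182
slot (87, 330) y -0.0292 z 0.169
slot (262, 412) y 0.0315 z 0.1636
```

Wrist triangulation puts the strip top at z≈167 mm, which makes the strip offset about +6 mm, and the slots seen from inside agree. Next is the grasp.

Request:
apply_moves --targets '[{"dp": [0, 0, 50], "spin": 0, "hand": 0}, {"dp": [0, 0, 85], "spin": 0, "hand": 0}, {"dp": [0, 0, 104], "spin": 0, "hand": 0}, {"dp": [0, 0, 104], "spin": 0, "hand": 0}, {"dp": [0, 0, 104], "spin": 0, "hand": 0.6}, {"dp": [0, 0, 104], "spin": 0, "hand": 1}, {"dp": [0, 0, 104], "spin": 0, "hand": 1}, {"dp": [0, 0, 104], "spin": 0, "hand": 1}, {"dp": [0, 0, 104], "spin": 0, "hand": 1}, {"dp": [0, 0, 104], "spin": 0, "hand": 1}]'

```text
clock: 4.85
eef_pos: [0.5442, 0.2847, 0.0248]
ee_rot: [-0.178, 0.984, 0.0, 0.0]
ft_force: [-2.0, -0.0, 4.8]
width: 0.132
finger_force: 60.1
```

Request:
apply_moves --targets '[{"dp": [0, 0, 0], "spin": 0, "hand": 1}, {"dp": [0, 0, 0], "spin": 0, "hand": 1}]'

```text
clock: 5.1
eef_pos: [0.5442, 0.2847, 0.0249]
ee_rot: [-0.178, 0.984, 0.0, 0.0]
ft_force: [-2.2, -0.3, 5.1]
width: 0.131
finger_force: 60.1
```

Request:
apply_moves --targets '[{"dp": [0, 0, -30], "spin": 0, "hand": 1}, {"dp": [0, 0, -60], "spin": 0, "hand": 1}, {"dp": [0, 0, -85], "spin": 0, "hand": 1}, {"dp": [-20, -50, -85], "spin": 5, "hand": 1}, {"dp": [-30, -100, -85], "spin": 12, "hand": 1}, {"dp": [-30, -150, -85], "spin": 18, "hand": 1}, {"dp": [-20, -200, -85], "spin": 22.6, "hand": 1}, {"dp": [-13, -240, -85], "spin": 22.6, "hand": 1}, {"dp": [-13, -256, -85], "spin": 22.6, "hand": 1}, {"dp": [-13, -256, -85], "spin": 22.6, "hand": 1}]'

```text
clock: 6.35
eef_pos: [0.6457, 0.0483, 0.108]
ee_rot: [0.019, 1.0, -0.0, -0.001]
ft_force: [0.3, 0.3, -3.1]
width: 0.13
finger_force: 59.4
```

Request:
apply_moves --targets '[{"dp": [0, 0, 0], "spin": 0, "hand": 1}, {"dp": [0, 0, 0], "spin": 0, "hand": 1}]'

```text
clock: 6.6
eef_pos: [0.6458, 0.0506, 0.1091]
ee_rot: [0.017, 1.0, 0.0, -0.0]
ft_force: [-0.5, 1.3, -2.7]
width: 0.126
finger_force: 59.4
```

```bash
python3 - <<'E'
from m import *
s=robot.observe(); Rm=R.from_quat(s['ee_rot']).as_matrix(); print('yaw x',np.degrees(np.arctan2(Rm[1,0],Rm[0,0])),s['eef_pos'],s['ft_force'],s['torque'],s['width'])
f=grab('wrist'); f['fish']=1; pickle.dump(f,open('w3.pkl','wb')); save(f,'pics/w3.png')
t=grab('top'); save(t,'pics/top3.png'); pickle.dump(t,open('t3.pkl','wb'))
a=cv2.resize(cv2.imread('pics/w3.png')[0:240,170:490],(800,600),interpolation=cv2.INTER_CUBIC); cv2.imwrite('pics/w3c.png',a)
E
```

```text
yaw x 178.04213026637186 [0.6457541  0.05058197 0.10914728] [-0.49128209  1.31475024 -2.74794427] [ 0.02081303 -0.0434763   0.0356779 ] 0.12601052683990865
```

View pics/w3c.png

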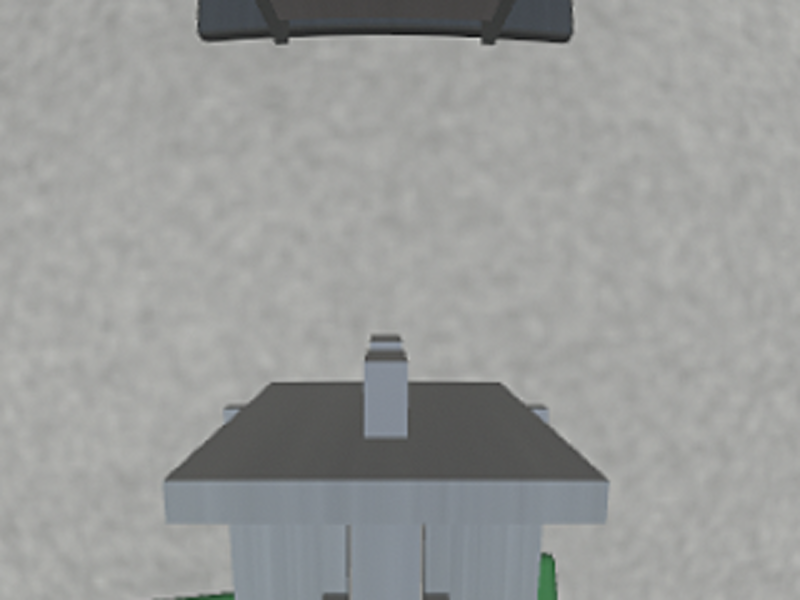

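The shelf sits straight in the grip. Its tab is at column 386, and the upright's foot and channel are centred on 383–385, so the lateral alignment is within about 1 mm. I'll approach slightly below the expected slot height.

Request:
apply_moves --targets '[{"dp": [20, 0, 10], "spin": 0, "hand": 1}, {"dp": [45, 0, 17], "spin": 0, "hand": 1}, {"dp": [65, 0, 17], "spin": 0, "hand": 1}, {"dp": [78, 0, 17], "spin": 0, "hand": 1}, {"dp": [82, 0, 17], "spin": 0, "hand": 1}, {"dp": [82, 0, 17], "spin": 0, "hand": 1}, {"dp": [82, 0, 17], "spin": 0, "hand": 1}]'

```text
clock: 7.58
eef_pos: [0.5648, 0.0523, 0.0924]
ee_rot: [0.018, 1.0, 0.0, 0.0]
ft_force: [0.6, 0.9, -3.3]
width: 0.132
finger_force: 59.3
```

Request:
apply_moves --targets '[{"dp": [1.5, 0, 0], "spin": 0, "hand": 1}, {"dp": [3, 0, 0], "spin": 0, "hand": 1}, {"dp": [4, 0, 0], "spin": 0, "hand": 1}, {"dp": [5, 0, 0], "spin": 0, "hand": 1}, {"dp": [5, 0, 0], "spin": 0, "hand": 1}]'

```text
clock: 8.2
eef_pos: [0.559, 0.0523, 0.0923]
ee_rot: [0.018, 1.0, 0.0, 0.0]
ft_force: [-0.0, 0.3, -2.5]
width: 0.127
finger_force: 59.3
```

Request:
apply_moves --targets '[{"dp": [1, 0, 0], "spin": 0, "hand": 1}, {"dp": [2, 0, 0], "spin": 0, "hand": 1}, {"dp": [2, 0, 0], "spin": 0, "hand": 1}]'

```text
clock: 8.57
eef_pos: [0.557, 0.0524, 0.0923]
ee_rot: [0.018, 1.0, -0.0, -0.0]
ft_force: [0.3, 1.1, -3.2]
width: 0.131
finger_force: 59.3
```

Request:
apply_moves --targets '[{"dp": [1, 0, 0], "spin": 0, "hand": 1}, {"dp": [1.5, 0, 0], "spin": 0, "hand": 1}, {"dp": [1.5, 0, 0], "spin": 0, "hand": 1}]'

```text
clock: 8.95
eef_pos: [0.5567, 0.0526, 0.0926]
ee_rot: [0.018, 1.0, 0.0, 0.001]
ft_force: [4.4, -1.8, -4.5]
width: 0.129
finger_force: 59.1
```

Contact came at 4.4 N with the plate about 10 mm off, so the tabs are on the strip. Now I slide up to feel for the slots.

Request:
apply_moves --targets '[{"dp": [0, 0, -0.5], "spin": 0, "hand": 1}, {"dp": [0, 0, -1], "spin": 0, "hand": 1}, {"dp": [0, 0, -1.5], "spin": 0, "hand": 1}, {"dp": [0, 0, -1.5], "spin": 0, "hand": 1}]'

```text
clock: 9.45
eef_pos: [0.5567, 0.0528, 0.094]
ee_rot: [0.018, 1.0, 0.0, 0.001]
ft_force: [5.6, -1.0, -5.4]
width: 0.129
finger_force: 58.9
```

Request:
apply_moves --targets '[{"dp": [0, 0, -0.5], "spin": 0, "hand": 1}, {"dp": [0, 0, -1], "spin": 0, "hand": 1}, {"dp": [0, 0, -1.5], "spin": 0, "hand": 1}, {"dp": [0, 0, -1.5], "spin": 0, "hand": 1}]'

```text
clock: 9.95
eef_pos: [0.5566, 0.0529, 0.0955]
ee_rot: [0.018, 1.0, 0.0, 0.001]
ft_force: [4.8, 0.1, -5.6]
width: 0.129
finger_force: 58.8
```

Shelf z is about 70.6 and it has not gone in yet, so I keep going.

Request:
apply_moves --targets '[{"dp": [0, 0, -0.5], "spin": 0, "hand": 1}, {"dp": [0, 0, -1], "spin": 0, "hand": 1}, {"dp": [0, 0, -1.5], "spin": 0, "hand": 1}, {"dp": [0, 0, -1.5], "spin": 0, "hand": 1}]'

```text
clock: 10.45
eef_pos: [0.5563, 0.0529, 0.097]
ee_rot: [0.018, 1.0, 0.0, 0.001]
ft_force: [4.9, 0.9, -5.5]
width: 0.127
finger_force: 58.9
```

Request:
apply_moves --targets '[{"dp": [0, 0, -0.5], "spin": 0, "hand": 1}, {"dp": [0, 0, -1], "spin": 0, "hand": 1}, {"dp": [0, 0, -1], "spin": 0, "hand": 1}, {"dp": [0, 0, -1], "spin": 0, "hand": 1}]'

```text
clock: 10.95
eef_pos: [0.5549, 0.0523, 0.0977]
ee_rot: [0.018, 1.0, -0.0, -0.001]
ft_force: [-0.5, -0.2, -2.4]
width: 0.133
finger_force: 59.3
```

The force dropped to zero and x advanced, so the tabs have found the slots. I'll go up 1.5 mm for margin and move in gently.

Request:
apply_moves --targets '[{"dp": [0, 0, -1], "spin": 0, "hand": 1}, {"dp": [1, 0, -1.5], "spin": 0, "hand": 1}, {"dp": [2, 0, -1.5], "spin": 0, "hand": 1}, {"dp": [3, 0, -1.5], "spin": 0, "hand": 1}, {"dp": [4, 0, -1.5], "spin": 0, "hand": 1}, {"dp": [4, 0, -1.5], "spin": 0, "hand": 1}]'

```text
clock: 11.7
eef_pos: [0.552, 0.0527, 0.0994]
ee_rot: [0.018, 1.0, 0.0, 0.0]
ft_force: [1.9, -1.3, -3.8]
width: 0.129
finger_force: 59.2
```

Request:
apply_moves --targets '[{"dp": [1, 0, 0], "spin": 0, "hand": 1}, {"dp": [2, 0, 0], "spin": 0, "hand": 1}, {"dp": [3, 0, 0], "spin": 0, "hand": 1}, {"dp": [3, 0, 0], "spin": 0, "hand": 1}]'

```text
clock: 12.2
eef_pos: [0.5488, 0.0528, 0.0994]
ee_rot: [0.018, 1.0, 0.0, 0.0]
ft_force: [3.8, -0.1, -4.3]
width: 0.13
finger_force: 59.1
```

Request:
apply_moves --targets '[{"dp": [1, 0, 0], "spin": 0, "hand": 1}, {"dp": [2, 0, 0], "spin": 0, "hand": 1}, {"dp": [3, 0, 0], "spin": 0, "hand": 1}, {"dp": [3, 0, 0], "spin": 0, "hand": 1}]'

```text
clock: 12.7
eef_pos: [0.5464, 0.053, 0.0995]
ee_rot: [0.018, 1.0, 0.0, 0.001]
ft_force: [5.5, -1.4, -6.1]
width: 0.133
finger_force: 58.8
```

Request:
apply_moves --targets '[{"dp": [0.7, 0, 0], "spin": 0, "hand": 1}, {"dp": [1, 0, 0], "spin": 0, "hand": 1}, {"dp": [1, 0, 0], "spin": 0, "hand": 1}]'

```text
clock: 13.08
eef_pos: [0.5465, 0.053, 0.0996]
ee_rot: [0.018, 1.0, 0.0, 0.002]
ft_force: [8.2, -2.0, -7.8]
width: 0.128
finger_force: 58.7
```

The plate is seated: x stopped at 0.5464 with 8 N. Now I push down.

Request:
apply_moves --targets '[{"dp": [0, 0, 1], "spin": 0, "hand": 1}, {"dp": [0, 0, 2], "spin": 0, "hand": 1}, {"dp": [0, 0, 3], "spin": 0, "hand": 1}, {"dp": [0, 0, 4], "spin": 0, "hand": 1}, {"dp": [0, 0, 5], "spin": 0, "hand": 1}, {"dp": [0, 0, 6], "spin": 0, "hand": 1}, {"dp": [0, 0, 7], "spin": 0, "hand": 1}, {"dp": [0, 0, 7], "spin": 0, "hand": 1}]'

```text
clock: 14.08
eef_pos: [0.5464, 0.0535, 0.0937]
ee_rot: [0.018, 1.0, 0.0, 0.002]
ft_force: [5.9, -1.0, 0.1]
width: 0.128
finger_force: 59.8
```

Request:
apply_moves --targets '[{"dp": [0, 0, 1], "spin": 0, "hand": 1}, {"dp": [0, 0, 2], "spin": 0, "hand": 1}, {"dp": [0, 0, 2], "spin": 0, "hand": 1}]'

```text
clock: 14.45
eef_pos: [0.5464, 0.0535, 0.0917]
ee_rot: [0.018, 1.0, 0.001, 0.002]
ft_force: [4.4, -0.3, -0.2]
width: 0.13
finger_force: 59.8
```

Request:
apply_moves --targets '[{"dp": [0, 0, 1], "spin": 0, "hand": 1}, {"dp": [0, 0, 2], "spin": 0, "hand": 1}, {"dp": [0, 0, 2], "spin": 0, "hand": 1}]'

```text
clock: 14.82
eef_pos: [0.5464, 0.0535, 0.0896]
ee_rot: [0.018, 1.0, 0.001, 0.002]
ft_force: [5.9, -0.8, 0.3]
width: 0.133
finger_force: 59.8
```

Request:
apply_moves --targets '[{"dp": [0, 0, 1], "spin": 0, "hand": 1}, {"dp": [0, 0, 2], "spin": 0, "hand": 1}, {"dp": [0, 0, 2], "spin": 0, "hand": 1}]'

```text
clock: 15.2
eef_pos: [0.5464, 0.0535, 0.0883]
ee_rot: [0.018, 1.0, 0.0, 0.002]
ft_force: [4.4, 0.5, 5.2]
width: 0.129
finger_force: 60.6
```

Request:
apply_moves --targets '[{"dp": [0, 0, 1], "spin": 0, "hand": 1}, {"dp": [0, 0, 1.5], "spin": 0, "hand": 1}, {"dp": [0, 0, 1.5], "spin": 0, "hand": 1}, {"dp": [0, 0, 1.5], "spin": 0, "hand": 1}]'

```text
clock: 15.7
eef_pos: [0.5465, 0.0535, 0.0881]
ee_rot: [0.017, 1.0, 0.0, 0.003]
ft_force: [1.3, 0.8, 11.8]
width: 0.126
finger_force: 61.7
```

```bash
python3 - <<'E'
from m import *
s=robot.observe(); print(s['eef_pos'],s['ft_force'])
f=grab('wrist'); save(f,'pics/w4.png'); g=grab('side'); save(g,'pics/s4.png')
a=cv2.resize(cv2.imread('pics/w4.png')[100:250,230:430],(400,300),interpolation=cv2.INTER_CUBIC)
b=cv2.resize(cv2.imread('pics/s4.png')[165:265,300:400],(300,300),interpolation=cv2.INTER_CUBIC)
cv2.imwrite('pics/c4.png',np.hstack([a,b]))
E
```

```text
[0.54650921 0.05350063 0.08808057] [ 1.27771531  0.81685224 11.78015846]
```

View pics/c4.png

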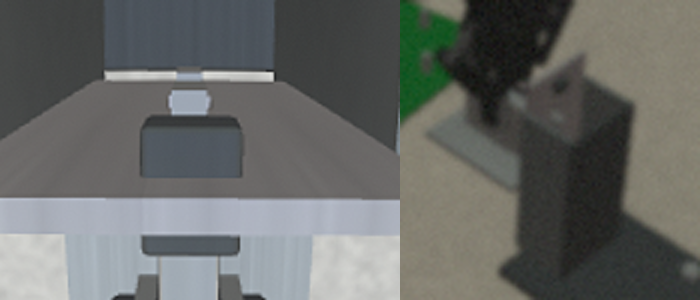

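The wrist crop shows the bolt at (190,245) protruding beyond the strip edge, over the plate. The x force has dropped by about 4 N, so the bolt has snapped out. I'll push slightly more, then unload and release.

Request:
apply_moves --targets '[{"dp": [0, 0, 0.8], "spin": 0, "hand": 1}, {"dp": [0, 0, 0.8], "spin": 0, "hand": 1}, {"dp": [0, 0, 0.8], "spin": 0, "hand": 1}]'

```text
clock: 16.18
eef_pos: [0.5466, 0.0535, 0.0879]
ee_rot: [0.017, 1.0, 0.0, 0.003]
ft_force: [1.3, -0.0, 16.4]
width: 0.131
finger_force: 62.2
```

Request:
apply_moves --targets '[{"dp": [0, 0, -2], "spin": 0, "hand": 1}, {"dp": [0, 0, -2.5], "spin": 0, "hand": 1}, {"dp": [0, 0, -2.5], "spin": 0, "hand": 1}]'

```text
clock: 16.55
eef_pos: [0.5464, 0.0535, 0.0882]
ee_rot: [0.018, 1.0, 0.001, 0.002]
ft_force: [4.2, 0.8, 7.4]
width: 0.135
finger_force: 60.9
```

Request:
apply_moves --targets '[{"dp": [0, 0, -1], "spin": 0, "hand": 1}, {"dp": [0, 0, -1], "spin": 0, "hand": 0.6}, {"dp": [0, 0, -1], "spin": 0, "hand": 0.3}, {"dp": [0, 0, -1], "spin": 0, "hand": 0.2}, {"dp": [0, 0, -1], "spin": 0, "hand": 0.2}, {"dp": [0, 0, -1], "spin": 0, "hand": 0.2}]'

```text
clock: 17.3
eef_pos: [0.5444, 0.0528, 0.0874]
ee_rot: [0.018, 1.0, -0.0, -0.0]
ft_force: [-0.3, -0.4, 0.6]
width: 0.794
finger_force: 0.0
```

Request:
apply_moves --targets '[{"dp": [-2, 0, -15], "spin": 0, "hand": 0.2}, {"dp": [-4, 0, -35], "spin": 0, "hand": 0.2}, {"dp": [-10, 0, -70], "spin": 0, "hand": 0.2}, {"dp": [-20, 0, -110], "spin": 0, "hand": 0.2}, {"dp": [-30, 0, -130], "spin": 0, "hand": 0.2}, {"dp": [-30, 0, -130], "spin": 0, "hand": 0.2}, {"dp": [-30, 0, -130], "spin": 0, "hand": 0.2}]'

```text
clock: 18.18
eef_pos: [0.5735, 0.0516, 0.2167]
ee_rot: [0.018, 1.0, -0.0, -0.001]
ft_force: [-0.1, -0.6, 0.3]
width: 0.803
finger_force: 0.0
```

```bash
python3 - <<'E'
from m import *
f=grab('wrist'); save(f,'pics/w5.png'); pickle.dump(f,open('w5.pkl','wb'))
a=cv2.resize(cv2.imread('pics/w5.png')[60:260,200:460],(780,600),interpolation=cv2.INTER_CUBIC)
cv2.imwrite('pics/c5.png',a)
E
```

```text
(no output)
```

View pics/c5.png

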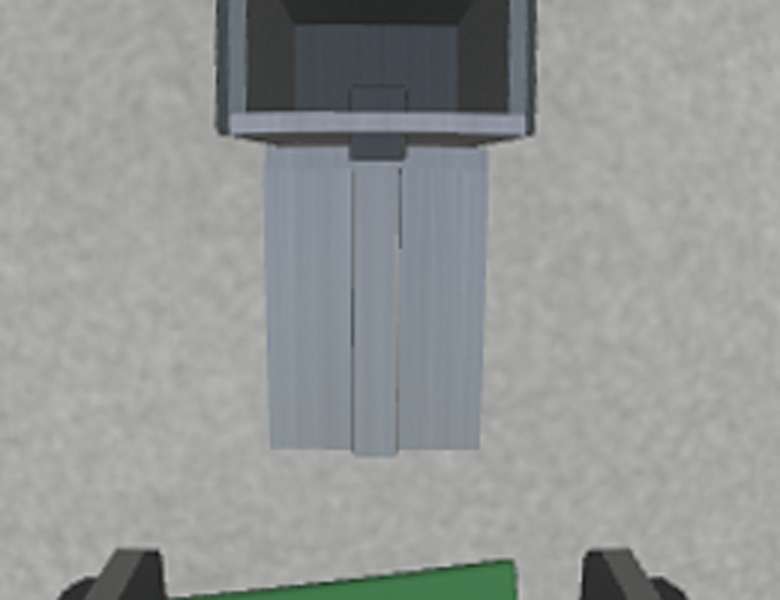

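The shelf hangs straight. The bolt at (378,147) sticks out over the plate's top edge, and the gripper is clear. One numeric check of the bolt, then I hand in.

```bash
python3 - <<'E'
from m import *
w5=pickle.load(open('w5.pkl','rb')); w5['fish']=1
g=lambda U,V,z:onz(w5,(U+.5)/3-.5+200,(V+.5)/3-.5+60,z)
e=g(378,132,.167)[0]; b=g(378,160,.149)[0]; print('bolt out by mm',(b-e)*1e3, (g(378,160,.159)[0]-e)*1e3)
if b-e>.0045: print(robot.job_done())
E
```

```text
bolt out by mm 5.757661815571247 5.792839857218235
the job is handed in; nothing more can be done
None
```

The shelf is hung on the upright and pushed fully home. The bolt has snapped out over it by about 5.8 mm, the gripper is clear, and the job is handed in at about 18 s of the 64 s allowed (the judge's verdict was not reported back).

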